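Open the safety-capped finish bottle

ROBOT

A 7-joint arm with a two-finger parallel gripper is mounted at the origin on the work surface. World frame = base frame: x ahead of the robot, y to its left, z up, the work surface at z = 0. Lengths are in m, angles in rad, forces in N, time in s.
With the tool pointing down it reaches from about 0.4 to 0.85 m from the base axis. Payload 4.5 kg.
Tool frame: the origin (TCP) lies between the finger pads; the fingertips stand 25 mm ahead of it and the grasp point (between the pads) lies 6 mm ahead of it (r.tips_ahead is the distance from the TCP to the fingertips, in m); z points along the fingers, y is the direction in which the jaws open and shut (so a half turn about z gives the same grasp; the last joint's range is limited). The gripper opens to 88 mm and grips with 3 to 60 N. Pads are 18 mm wide; open, the fingers measure 123 mm over their backs; the gripper's body (75 mm by 187 mm) begins 45 mm behind the grasp point.
Start: joints at [1.291, 0.689, -0.195, 1.565, 0.157, 0.902, -0.215], TCP at [0.193, -0.594, 0.264] pointing down, gripper open.
Joint ranges: [-3.01, 3.01], [-0.46, 2.08], [-1.47, 1.51], [0.13, 2.56], [-1, 4.14], [0.04, 2.09], [-2.66, 2.66]. Speed limits (rad/s): [2.57, 2.57, 3.14, 3.14, 3.14, 3.14, 3.14].

INTERFACE

Orientations are given as a unit quaternion [x, y, z, w].
In Python, from plant import r, imaging gives the robot as it stands.
- The arm moves only by the tool send_rows, never from a script. Its argument "moves" is one flat list of numbers, 6 for each row, row after row: the shift along the tool's x, y, z in m, then the turn, a rotation vector about the tool's x, y, z in degrees. A call has exactly 5 rows; each row is the pose to reach, as a shift and turn from the pose measured when the call began, along the tool's axes at that moment; what a row does not reach only later rows make up. A row lasts 1/12 s, in which the tool goes at most 41.7 mm and 7.16 degrees, less where a joint would pass 70% of its speed; a pose out of reach is approached as far as the arm can. A call with a gripper value outside its range is refused whole. "claw" is the closure, from -1 (fully open) to 1 (shut), so that 0 is half open, set as the call begins (left out, the last holds). The fingers move at their own pace and stop on an object; "grip_force" is the grip in N (left out, the last holds). Time passes only in rows, so rows that repeat a pose let the fingers close, or fill a call up. It gives the time, the measured TCP pose, the force and the opening at its end, in the units of the state.
- r.get_state(): the state, without advancing time (a new reading comes with each control period).
- imaging.snapshot(name): name is "scene" or "top"; returns a dict with "image" (420x560x3 uint8, red, green, blue), "depth" (420x560 float32, m along the optical axis (not along the pixel's ray), 0 where there is no reading), "mtx" (3x3 intrinsics, pixels), "D" ([k1, k2, p1, p2, k3] as OpenCV has them; the pictures are not rectified), "rvec" (rotation vector, rad) and "tvec" (3), from world to camera coordinates, as OpenCV has them. Camera axes: x right, y down, z forward; pixel columns grow to the right and rows downward; lengths in m; the calibration is good to about 2 mm. A picture is of the moment at which its call begins.
- r.finish_job(): hands the job in, once; it reports no verdict.
Trained networks look in a picture, given as the dict that the camera call returned (one of the last four; its "shot" number tells which), for a name from the list of things; names that differ only in an ending like _2 or _b are one class to them, and where a whole thing is asked for, a point or a joint stands for the part that bears it (a point fixed in the world has none). Each returns a list of dicts, best first, with "score" (0 to 1); they miss things now and then, are a little off and sometimes report something else, mostly with a low value. They report only what shows in the picture. A call takes as long as a camera call.
- imaging.look_for(query, picture): "box" ([centre column, centre row, width, height] as shares, 0 to 1, of the picture: columns of its width, rows of its height, round what is visible of it).
- imaging.silhouettes(query, picture): "pixels" (420x560 bool, what is visible of it) and "box" ([centre column, centre row, width, height] as shares, 0 to 1, of the picture: columns of its width, rows of its height, round what is visible of it).
- imaging.pinpoint(query, picture): "point" ([column, row] as shares, 0 to 1, of the picture: columns of its width, rows of its height: a listed point, or the origin of a listed thing).
The state is a dict: "clock": time; "q": joint angles; "qd": joint speeds; "joint_torque": joint torques, N m; "tool_pos": TCP position; "eef_rot": TCP orientation; "contact_force": force on the tool from outside, world axes, zero at the start; "moment": the same for the moment, N m; "opening": opening from 0.0 (shut) to 1.0 (fully open).
Only numpy, scipy, OpenCV 4.12 (cv2) and the standard library are available. Lean on these libraries where they do the work, as an engineer would, in place of code of your own. Each camera call takes 0.05 s, during which the arm holds its last target.

TASK

Open the bottle of wood finish that stands in the wooden bench stand: press its child-resistant cap all the way down against its spring, turn it anticlockwise (seen from above) while holding it down, and lift it off. Then set the cap down gently, open side down, flat on the floor of the shallow wooden tray; do not force the cap and leave the other things on the bench alone.

Things in the scene. Friction and masses are not known exactly. Their poses are not given: they have to be found in the camera images.
- bottle: White plastic bottle, 84 mm across, held tight in a square plywood stand (124 x 124 mm, 47 mm high); both are fixed to the bench. Origin: on the bottle's axis, at bench height; z up. The shoulder ends 112 mm above the bench; above it is the neck that carries the cap.
- cap: Round black knurled cap, 58 mm across, 36 mm tall, about 80 g, hollow, open below. Grip it firmly (30 to 40 N) round the skirt, at any angle. Origin: on its axis at the skirt's lower edge; z up; x along a thin rib across its top. Closed, it sits on the bottle's axis, lower edge 133 mm above the bench. It turns only when pressed fully down; clockwise is blocked. The force between cap and bottle must stay under 30 N.
- cap_top (a point): Centre of the cap's top, 36 mm above its lower edge. A spring below pushes up with 6 N when closed and 0.6 N more per mm pressed. The cap goes down 3.5 to 14 mm, differing from bottle to bottle and not visible, until it meets a hard rubber seal (20 N more per mm); it turns only in the last 1.6 mm before the seal. A steady push of 15 to 19 N, felt as sudden stiffening, is right for every bottle.
- neck (a point): Point on the bottle's axis at the closed cap's lower edge, 133 mm above the bench; axes as the bottle's. Held down, the cap must turn at least 50 degrees anticlockwise (from above) before it can be lifted; 60 to 85 is good, a hard stop comes at about 130. Then it lifts straight off; its lower edge must rise 40 mm to clear the neck.
- tray_in (a point): Centre of the floor's upper face of the shallow square light-wood tray, 160 x 160 mm outside, 144 x 144 mm inside, rim 16 mm above the bench; fixed to the bench; axes along its sides, z up.
- tray: The same tray; origin at the centre of its underside, on the bench.
- sanding_block: Bystander: cork sanding block 112 x 72 x 32 mm, origin at the centre of its underside.
- brush: Bystander: brush lying on the bench, handle to its -x.
- square: Bystander: try square lying on the bench, dark wooden stock 100 x 22 x 18 mm along its x (origin at the centre of the stock's underside), steel blade 150 mm long towards its +y.

How it is judged:
By the outcome, as a careful person would: the job done as asked, in the order asked, and still so for the second after the job is handed in, with the robot touching nothing.
It also fails if it takes over 58 s, if anything falls off the work surface, if the arm or the gripper's body presses on something with over 40 N, if the wrist force passes 120 N, or if a joint passes its speed limit or range.

## Working session

There is one attempt and no reset: what is moved stays moved. The work goes in short steps, Python scripts to look and compute and a tool call to move; the robot and the scene stay as the last step left them, time stands still between calls to the robot, and variables do not carry over. Pictures are saved under pics/ and viewed, and the job is handed in when it is done.

Besides the shell and the picture viewer there is one more tool, called after "Emit:" by a JSON object that holds its "method" and its "body". send_rows: Moves the arm, as the interface text tells. Its arguments: {"type":"object","properties":{"moves":{"type":"array"},"claw":{"type":"number"},"grip_force":{"type":"number"}},"required":["moves"]}

```bash
ls; mkdir -p pics
python3 - <<'E'
from plant import r, imaging
import cv2, numpy as np
s=r.get_state(); print({k:np.round(s[k],3) for k in s}, r.tips_ahead)
for n in("scene","top"):
    p=imaging.snapshot(n); cv2.imwrite(f"pics/{n}0.png",p["image"][:,:,::-1]); np.savez(f"{n}0.npz",**p)
    for q in("cap","cap_top","neck","tray_in","bottle","tray"):
        print(n,q,[(np.round(np.array(d["point"])*[560,420],1),round(d["score"],2)) for d in imaging.pinpoint(q,p)][:2])
E
```

```text
pics
{'clock': np.float64(0.0), 'q': array([ 1.291,  0.69 , -0.195,  1.566,  0.157,  0.903, -0.215]), 'qd': array([ 0.   , -0.002,  0.   , -0.   , -0.001,  0.001,  0.   ]), 'joint_torque': array([-0.0000e+00, -5.2757e+01, -1.2660e+00, -1.5343e+01, -5.3000e-02,
        7.0000e-03,  0.0000e+00]), 'tool_pos': array([ 0.193, -0.594,  0.263]), 'eef_rot': array([ 0.988,  0.156, -0.   , -0.001]), 'contact_force': array([-0.924,  0.696, -0.073]), 'moment': array([0.002, 0.039, 0.017]), 'opening': np.float64(1.001)} 0.025
scene cap [(array([376.3, 229. ]), 0.58), (array([280.1, 211. ]), 0.35)]
scene cap_top [(array([380.1, 215.3]), 0.76)]
scene neck [(array([375.2, 229.3]), 0.74)]
scene tray_in [(array([276.9, 208.6]), 0.96)]
scene bottle [(array([368.6, 269.9]), 0.66)]
scene tray [(array([280. , 211.3]), 0.8)]
top cap [(array([206.4, 278. ]), 0.86)]
top cap_top []
top neck [(array([213.9, 281.3]), 0.83)]
top tray_in [(array([343.2, 262. ]), 0.97), (array([419.1, 263.6]), 0.51)]
top bottle [(array([215.6, 274.7]), 0.84)]
top tray [(array([342.1, 260.4]), 0.8)]
```

View pics/scene0.png

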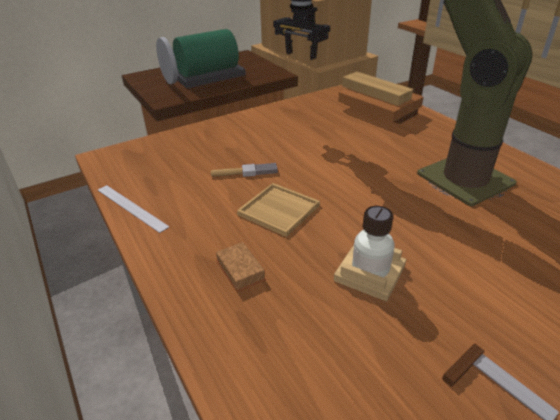

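View pics/top0.png

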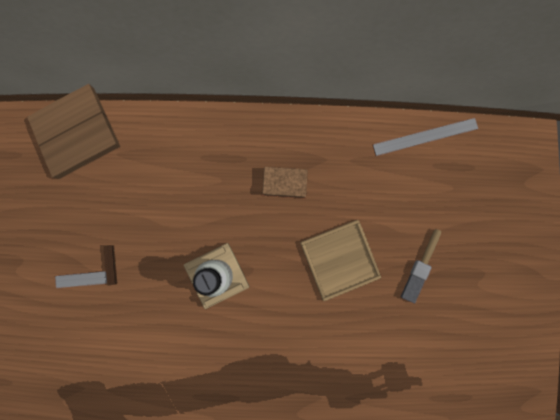

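```bash
cat > h.py <<'E'
import numpy as np, cv2
def unproj(p,u,v,z=None,d=None):
    R=cv2.Rodrigues(np.array(p["rvec"],float))[0]; t=np.array(p["tvec"],float).ravel()
    x=cv2.undistortPoints(np.array([[[u,v]]],float).reshape(-1,1,2) if np.isscalar(u) else np.stack([u,v],-1).reshape(-1,1,2).astype(float),np.array(p["mtx"]),np.array(p["D"])).reshape(-1,2)
    ray=np.c_[x,np.ones(len(x))]
    C=-R.T@t; w=ray@R
    if d is not None: return C+w*np.asarray(d).reshape(-1,1)
    return C+w*((z-C[2])/w[:,2])[:,None]
def cloud(p):
    v,u=np.mgrid[0:420,0:560]; d=p["depth"]; P=unproj(p,u.ravel(),v.ravel(),d=d.ravel()).reshape(420,560,3); P[d==0]=np.nan; return P
def state():
    from plant import r
    return r.get_state()
E
python3 - <<'E'
import numpy as np, cv2
from h import *
for n in("scene","top"):
    p=dict(np.load(n+"0.npz")); P=cloud(p)
    R=cv2.Rodrigues(p["rvec"])[0]; print(n,"cam",-R.T@p["tvec"].ravel())
    print("pin tray", unproj(p,*((276.9,208.6) if n=="scene" else (343.2,262)),z=.006), "cap",unproj(p,*((380.1,215.3) if n=="scene" else (206.4,278)),z=.169 if n=="scene" else .133))
    g=(p["image"].max(2)<90)
    m=(P[...,2]>.160)&(P[...,2]<.176)
    v,u=np.nonzero(m)
    if len(u): 
        n_,l,st,c=cv2.connectedComponentsWithStats(m.astype(np.uint8))
        for i in range(1,n_):
            if st[i,4]>40:
                q=P[l==i]; print(c[i],st[i],np.median(q,0),q.min(0),q.max(0),cv2.minEnclosingCircle(q[:,:2].astype(np.float32)))
E
```

```text
scene cam [1.02607716 0.63912861 0.70701417]
pin tray [[ 0.54889372 -0.17212139  0.006     ]] cap [[0.49733441 0.14924062 0.169     ]]
[109.68031704  17.40819022] [  0   0 233  37 757] [ 0.52627736 -1.90145882  0.16806087] [-0.20006834 -1.92751333  0.16002862] [ 1.04660599 -1.8794519   0.17592569] ((0.42326879501342773, -1.9005619287490845), 0.6234511137008667)
[275.68932039   6.31067961] [260   0  34  14 103] [-0.3095356  -1.58117377  0.16780012] [-0.32716702 -1.7568121   0.16007565] [-0.29617799 -1.41864903  0.1756755 ] ((-0.3111667037010193, -1.5877306461334229), 0.16922920942306519)
[342.90810811  13.67567568] [315   7  56  14 185] [-0.50793882 -1.23718579  0.16839647] [-0.70100548 -1.25560302  0.16004768] [-0.32427898 -1.22219348  0.17596146] ((-0.5126422047615051, -1.2378981113433838), 0.18903310596942902)
[438.825  16.65 ] [428  12  23  10  80] [-0.86900478 -0.91063247  0.16851622] [-0.88333533 -0.9984483   0.16005857] [-0.84184627 -0.84931603  0.1759792 ] ((-0.8701663017272949, -0.9238821268081665), 0.07467358559370041)
[202.60321716  35.44772118] [174  29  58  14 373] [ 0.26
[... 725 characters left out ...]
5210327  0.16002658] [0.06744137 0.06667288 0.17596915] ((0.0051315417513251305, 0.0037885811179876328), 0.06450367718935013)
[378.41634241 215.9844358 ] [364 206  30  21 514] [0.50287491 0.1501128  0.17048649] [0.46906644 0.1161535  0.16005334] [0.52871562 0.17552508 0.17379606] ((0.4987461268901825, 0.14596781134605408), 0.030538786202669144)
top cam [0.58354798 0.00373564 0.98886824]
pin tray [[ 0.53790582 -0.17852034  0.006     ]] cap [[0.50079145 0.14783181 0.133     ]]
[206.04125413 281.13531353] [193 267  27  29 606] [0.49788871 0.14198094 0.17068645] [0.46805744 0.11527975 0.16019177] [0.52720364 0.17029168 0.17568054] ((0.4973754286766052, 0.14347398281097412), 0.029934098944067955)
```

The top view shows the cap at about (206, 281), the stand around (216, 275) and the tray at about (341, 261). The scene view agrees, with the cap at (378, 216) and the tray at (279, 209). Next I'll refine the tray position and work out the first move.

```bash
cat >> h.py <<'E'
from scipy.spatial.transform import Rotation as Ro
def goal(xyz,yaw=None):
    s=state(); R=Ro.from_quat(s["eef_rot"]); d=R.inv().apply(np.array(xyz)-s["tool_pos"])
    X=R.as_matrix()[:,0]; y0=np.arctan2(X[1],X[0])
    if yaw is None: yaw=np.degrees(y0)
    c,sn=np.cos(np.radians(yaw)),np.sin(np.radians(yaw))
    T=np.array([[c,sn,0],[sn,-c,0],[0,0,-1]])
    rv=(R.inv()*Ro.from_matrix(T)).as_rotvec(degrees=True)
    print("t",round(float(s["clock"]),2),"pos",s["tool_pos"].round(4),"yaw",round(float(np.degrees(y0)),2),"q",s["q"].round(2),"F",s["contact_force"].round(1),"open",round(float(s["opening"]),3))
    print("shift mm",(d*1000).round(1),"turn",rv.round(2))
E
python3 - <<'E'
from h import *
from plant import imaging
for n in("scene","top"):
    p=imaging.snapshot(n)
    m=imaging.silhouettes("tray",p)[0]
    k=m["pixels"].astype(np.uint8); print(n,m["score"],k.sum())
    v,u=np.nonzero(k); W=unproj(p,u,v,z=.012)[:,:2].astype(np.float32)
    print(cv2.minAreaRect(W))
    P=cloud(p)[k>0]; P=P[np.isfinite(P[:,0])]; print("floor",np.median(P,0), cv2.minAreaRect(P[:,:2].astype(np.float32)))
    for q in("stand","bottle"):
        pass
    # stand top: z~.047
    C=cloud(p); mm=(abs(C[...,2]-.047)<.003)&(np.hypot(C[...,0]-.5,C[...,1]-.145)<.1)
    print("stand",mm.sum(),cv2.minAreaRect(C[mm][:,:2].astype(np.float32)))
goal([.5,.1445,.26])
E
```

```text
scene 0.76 2582
((0.5474792122840881, -0.1666698455810547), (0.18122248351573944, 0.1768888682126999), 22.09626007080078)
floor [ 0.54892704 -0.16295529  0.01028807] ((0.53947913646698, -0.1782628297805786), (0.18541093170642853, 0.18130402266979218), 21.946117401123047)
stand 368 ((0.49838754534721375, 0.14557470381259918), (0.11661019176244736, 0.09993612766265869), 28.04596519470215)
top 0.84 3951
((0.5425136089324951, -0.17101392149925232), (0.16417890787124634, 0.16340985894203186), 23.147201538085938)
floor [ 0.54308766 -0.1687129   0.01030109] ((0.542364239692688, -0.17225965857505798), (0.16600297391414642, 0.16345539689064026), 23.70868492126465)
stand 407 ((0.49709054827690125, 0.1430581510066986), (0.11530187726020813, 0.09815288335084915), 27.895721435546875)
t 0.9 pos [ 0.193  -0.5945  0.2637] yaw 17.98 q [ 1.29  0.69 -0.19  1.57  0.16  0.9  -0.22] F [-0.7 -0.5 -0.7] open 0.999
shift mm [ 520.2 -608.1    3.7] turn [ 0. -0. -0.]
```

Emit:
{"method": "send_rows", "body": {"moves": [0.033, -0.02, 0, 0, 0, 0, 0.066, -0.04, 0, 0, 0, 0, 0.099, -0.06, 0, 0, 0, 0, 0.132, -0.08, 0, 0, 0, 0, 0.165, -0.1, 0, 0, 0, 0], "claw": -1, "grip_force": 38}}

```text
clock: 1.32
tool_pos: [0.32, -0.4471, 0.2639]
eef_rot: [0.988, 0.156, 0.0, 0.0]
contact_force: [0.8, 0.8, 0.7]
opening: 0.997
```

Emit:
{"method": "send_rows", "body": {"moves": [0.033, -0.02, 0, 0, 0, 0, 0.066, -0.04, 0, 0, 0, 0, 0.099, -0.06, 0, 0, 0, 0, 0.132, -0.08, 0, 0, 0, 0, 0.165, -0.1, 0, 0, 0, 0]}}

```text
clock: 1.73
tool_pos: [0.4472, -0.2995, 0.2641]
eef_rot: [0.988, 0.156, 0.0, 0.0]
contact_force: [0.1, -0.2, 0.6]
opening: 0.996
```

```bash
python3 -c "
from h import *
goal([.498,.1445,.26],18)"
```

```text
t 1.73 pos [ 0.4472 -0.2995  0.2641] yaw 17.95 q [ 0.6   0.57 -0.16  1.83  0.13  0.75 -0.88] F [ 0.1 -0.2  0.6] open 0.996
shift mm [ 185.2 -406.8    3.9] turn [ 0.05 -0.03 -0.05]
```

Emit:
{"method": "send_rows", "body": {"moves": [0.017, -0.037, 0, 0, 0, 0, 0.034, -0.074, 0, 0, 0, 0, 0.051, -0.111, 0, 0, 0, 0, 0.068, -0.148, 0, 0, 0, 0, 0.085, -0.185, 0, 0, 0, 0]}}

```text
clock: 2.15
tool_pos: [0.4711, -0.0955, 0.2642]
eef_rot: [0.988, 0.156, 0.001, 0.0]
contact_force: [0.4, 1.0, 0.0]
opening: 1.002
```

Emit:
{"method": "send_rows", "body": {"moves": [0.017, -0.037, 0, 0, 0, 0, 0.034, -0.074, 0, 0, 0, 0, 0.051, -0.111, 0, 0, 0, 0, 0.068, -0.148, 0, 0, 0, 0, 0.085, -0.185, 0, 0, 0, 0]}}

```text
clock: 2.57
tool_pos: [0.4949, 0.1089, 0.2644]
eef_rot: [0.988, 0.156, 0.001, 0.0]
contact_force: [1.6, -0.3, -0.1]
opening: 0.998
```

```bash
python3 -c "
from h import *
goal([.498,.1445,.162],18)"
```

```text
t 2.57 pos [0.4949 0.1089 0.2644] yaw 17.96 q [-0.24  0.53 -0.11  1.92  0.09  0.69 -1.66] F [ 1.6 -0.3 -0.1] open 0.998
shift mm [ 13.7 -33.1 102.4] turn [ 0.07 -0.1  -0.04]
```

Move sideways first, then descend partway and check the position.

Emit:
{"method": "send_rows", "body": {"moves": [0.0137, -0.0331, 0.0, 0, 0, 0, 0.0137, -0.0331, 0.02, 0, 0, 0, 0.0137, -0.0331, 0.04, 0, 0, 0, 0.0137, -0.0331, 0.05, 0, 0, 0, 0.0137, -0.0331, 0.05, 0, 0, 0]}}

```text
clock: 2.98
tool_pos: [0.4966, 0.1445, 0.2125]
eef_rot: [0.988, 0.156, -0.001, 0.001]
contact_force: [0.1, 0.6, 0.3]
opening: 0.999
```

Run:
```python
from h import *
from plant import imaging
goal([.498,.1445,.162],18)
p=imaging.snapshot("scene"); im=p["image"][150:300,300:460,::-1]; cv2.imwrite("pics/s1.png",cv2.resize(im,None,fx=4,fy=4))
```

```text
t 2.98 pos [0.4966 0.1445 0.2125] yaw 18.01 q [-0.32  0.62 -0.09  1.94  0.1   0.58 -1.73] F [0.1 0.6 0.3] open 0.999
shift mm [ 1.5  0.4 50.5] turn [0.08 0.14 0.01]
```

View pics/s1.png

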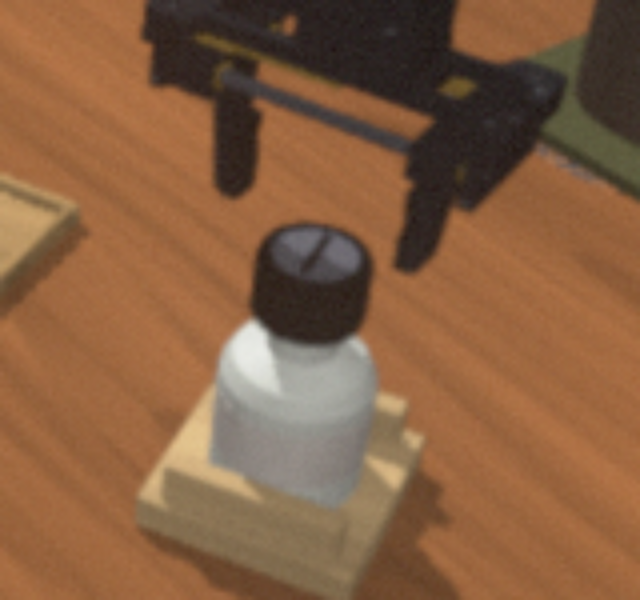

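The fingertips at (235, 190) and (415, 265) straddle the cap top at (320, 245), in crop pixels. I'll descend now.

Emit:
{"method": "send_rows", "body": {"moves": [0.0015, 0.0004, 0.015, 0, 0, 0, 0.0015, 0.0004, 0.03, 0, 0, 0, 0.0015, 0.0004, 0.042, 0, 0, 0, 0.0015, 0.0004, 0.0505, 0, 0, 0, 0.0015, 0.0004, 0.0505, 0, 0, 0]}}

```text
clock: 3.45
tool_pos: [0.4986, 0.1443, 0.1626]
eef_rot: [0.988, 0.156, -0.001, 0.001]
contact_force: [-1.1, -0.8, 1.2]
opening: 1.002
```

```bash
python3 -c "
from h import *
goal([.498,.1445,.162],18)"
```

```text
t 3.45 pos [0.4986 0.1443 0.1626] yaw 17.95 q [-0.32  0.71 -0.08  1.98  0.11  0.46 -1.74] F [-1.1 -0.8  1.2] open 1.002
shift mm [-0.5 -0.4  0.6] turn [ 0.07  0.1  -0.05]
```

Emit:
{"method": "send_rows", "body": {"moves": [0, 0, 0, 0, 0, 0, 0, 0, 0, 0, 0, 0, 0, 0, 0, 0, 0, 0, 0, 0, 0, 0, 0, 0, 0, 0, 0, 0, 0, 0], "claw": 1, "grip_force": 5}}

```text
clock: 3.87
tool_pos: [0.4989, 0.1448, 0.1631]
eef_rot: [0.988, 0.156, -0.0, 0.0]
contact_force: [-0.1, 0.4, 1.6]
opening: 0.664
```

Emit:
{"method": "send_rows", "body": {"moves": [0, 0, 0, 0, 0, 0, 0, 0, 0, 0, 0, 0, 0, 0, 0, 0, 0, 0, 0, 0, 0, 0, 0, 0, 0, 0, 0, 0, 0, 0]}}

```text
clock: 4.28
tool_pos: [0.4989, 0.1448, 0.1631]
eef_rot: [0.988, 0.156, -0.0, 0.0]
contact_force: [0.6, 0.4, -0.5]
opening: 0.665
```

```bash
python3 -c "
from h import *
goal([.498,.1445,.162],18)
R=Ro.from_quat(state()['eef_rot']);print(R.inv().apply(state()['contact_force']))"
```

```text
t 4.28 pos [0.4989 0.1448 0.1631] yaw 17.97 q [-0.32  0.71 -0.08  1.98  0.11  0.46 -1.74] F [ 0.6  0.4 -0.5] open 0.665
shift mm [-0.9  0.   1.1] turn [ 0.04  0.03 -0.03]
[ 0.68294414 -0.16404325  0.50147841]
```

The opening is 58.5 mm with no side load, so the grasp is centred. I'll grip firmly.

Emit:
{"method": "send_rows", "body": {"moves": [0, 0, 0, 0, 0, 0, 0, 0, 0, 0, 0, 0, 0, 0, 0, 0, 0, 0, 0, 0, 0, 0, 0, 0, 0, 0, 0, 0, 0, 0], "claw": 1, "grip_force": 38}}

```text
clock: 4.7
tool_pos: [0.4989, 0.1448, 0.1631]
eef_rot: [0.988, 0.156, -0.0, 0.0]
contact_force: [0.4, -0.4, -0.4]
opening: 0.657
```

Emit:
{"method": "send_rows", "body": {"moves": [0, 0, 0.0007, 0, 0, 0, 0, 0, 0.0014, 0, 0, 0, 0, 0, 0.002, 0, 0, 0, 0, 0, 0.002, 0, 0, 0, 0, 0, 0.002, 0, 0, 0]}}

```text
clock: 5.12
tool_pos: [0.4989, 0.1448, 0.1615]
eef_rot: [0.988, 0.156, -0.0, 0.0]
contact_force: [-2.0, -0.1, 5.7]
opening: 0.657
```

Emit:
{"method": "send_rows", "body": {"moves": [0, 0, 0.0007, 0, 0, 0, 0, 0, 0.0014, 0, 0, 0, 0, 0, 0.002, 0, 0, 0, 0, 0, 0.002, 0, 0, 0, 0, 0, 0.002, 0, 0, 0]}}

```text
clock: 5.53
tool_pos: [0.4989, 0.1448, 0.16]
eef_rot: [0.988, 0.156, 0.0, 0.0]
contact_force: [-1.1, 0.0, 6.2]
opening: 0.654
```

```bash
python3 -c "
from h import *
goal([.498,.1445,.162],18)"
```

```text
t 5.53 pos [0.4989 0.1448 0.16  ] yaw 17.96 q [-0.33  0.71 -0.08  1.98  0.12  0.45 -1.74] F [-1.1  0.   6.2] open 0.654
shift mm [-1.  0. -2.] turn [ 0.04 -0.01 -0.04]
```

Emit:
{"method": "send_rows", "body": {"moves": [0, 0, 0.0005, 0, 0, 0, 0, 0, 0.001, 0, 0, 0, 0, 0, 0.0015, 0, 0, 0, 0, 0, 0.0015, 0, 0, 0, 0, 0, 0.0015, 0, 0, 0]}}

```text
clock: 5.95
tool_pos: [0.4989, 0.1448, 0.1591]
eef_rot: [0.988, 0.156, 0.0, 0.0]
contact_force: [-1.7, 0.7, 7.2]
opening: 0.656
```

Emit:
{"method": "send_rows", "body": {"moves": [0, 0, 0.0005, 0, 0, 0, 0, 0, 0.001, 0, 0, 0, 0, 0, 0.0015, 0, 0, 0, 0, 0, 0.0015, 0, 0, 0, 0, 0, 0.0015, 0, 0, 0]}}

```text
clock: 6.37
tool_pos: [0.4989, 0.1448, 0.1582]
eef_rot: [0.988, 0.156, 0.001, 0.0]
contact_force: [-2.2, -0.3, 7.7]
opening: 0.654
```

Emit:
{"method": "send_rows", "body": {"moves": [0, 0, 0.0005, 0, 0, 0, 0, 0, 0.001, 0, 0, 0, 0, 0, 0.0015, 0, 0, 0, 0, 0, 0.0015, 0, 0, 0, 0, 0, 0.0015, 0, 0, 0]}}

```text
clock: 6.78
tool_pos: [0.4989, 0.1449, 0.1573]
eef_rot: [0.988, 0.156, 0.001, 0.0]
contact_force: [-2.4, 0.4, 8.4]
opening: 0.659
```

Emit:
{"method": "send_rows", "body": {"moves": [0, 0, 0.0005, 0, 0, 0, 0, 0, 0.001, 0, 0, 0, 0, 0, 0.0015, 0, 0, 0, 0, 0, 0.0015, 0, 0, 0, 0, 0, 0.0015, 0, 0, 0]}}

```text
clock: 7.2
tool_pos: [0.4989, 0.1448, 0.1565]
eef_rot: [0.988, 0.156, 0.001, 0.0]
contact_force: [-1.5, -0.3, 7.6]
opening: 0.658
```

Emit:
{"method": "send_rows", "body": {"moves": [0, 0, 0.0005, 0, 0, 0, 0, 0, 0.001, 0, 0, 0, 0, 0, 0.0015, 0, 0, 0, 0, 0, 0.0015, 0, 0, 0, 0, 0, 0.0015, 0, 0, 0]}}

```text
clock: 7.62
tool_pos: [0.4989, 0.1448, 0.1558]
eef_rot: [0.988, 0.156, 0.001, 0.0]
contact_force: [-2.5, -1.0, 9.1]
opening: 0.653
```

Emit:
{"method": "send_rows", "body": {"moves": [0, 0, 0.0005, 0, 0, 0, 0, 0, 0.001, 0, 0, 0, 0, 0, 0.0016, 0, 0, 0, 0, 0, 0.0016, 0, 0, 0, 0, 0, 0.0016, 0, 0, 0]}}

```text
clock: 8.03
tool_pos: [0.4989, 0.1448, 0.155]
eef_rot: [0.988, 0.156, 0.001, 0.0]
contact_force: [-1.9, -0.1, 10.2]
opening: 0.655
```

Emit:
{"method": "send_rows", "body": {"moves": [0, 0, 0.0005, 0, 0, 0, 0, 0, 0.001, 0, 0, 0, 0, 0, 0.0016, 0, 0, 0, 0, 0, 0.0016, 0, 0, 0, 0, 0, 0.0016, 0, 0, 0]}}

```text
clock: 8.45
tool_pos: [0.4989, 0.1449, 0.1542]
eef_rot: [0.988, 0.156, 0.002, 0.0]
contact_force: [-2.3, -0.3, 10.1]
opening: 0.656
```

Emit:
{"method": "send_rows", "body": {"moves": [0, 0, 0.0005, 0, 0, 0, 0, 0, 0.001, 0, 0, 0, 0, 0, 0.0016, 0, 0, 0, 0, 0, 0.0016, 0, 0, 0, 0, 0, 0.0016, 0, 0, 0]}}

```text
clock: 8.87
tool_pos: [0.4989, 0.1448, 0.1535]
eef_rot: [0.988, 0.156, 0.002, 0.0]
contact_force: [-2.2, -1.0, 10.2]
opening: 0.659
```

Emit:
{"method": "send_rows", "body": {"moves": [0, 0, 0.0005, 0, 0, 0, 0, 0, 0.001, 0, 0, 0, 0, 0, 0.0016, 0, 0, 0, 0, 0, 0.0016, 0, 0, 0, 0, 0, 0.0016, 0, 0, 0]}}

```text
clock: 9.28
tool_pos: [0.4989, 0.1448, 0.1528]
eef_rot: [0.988, 0.156, 0.002, 0.0]
contact_force: [-2.3, -1.3, 10.6]
opening: 0.66
```

Emit:
{"method": "send_rows", "body": {"moves": [0, 0, 0.0005, 0, 0, 0, 0, 0, 0.001, 0, 0, 0, 0, 0, 0.0016, 0, 0, 0, 0, 0, 0.0016, 0, 0, 0, 0, 0, 0.0016, 0, 0, 0]}}

```text
clock: 9.7
tool_pos: [0.4989, 0.1448, 0.1521]
eef_rot: [0.988, 0.156, 0.003, 0.0]
contact_force: [-2.1, 0.5, 10.3]
opening: 0.658
```

Emit:
{"method": "send_rows", "body": {"moves": [0, 0, 0.0005, 0, 0, 0, 0, 0, 0.001, 0, 0, 0, 0, 0, 0.0016, 0, 0, 0, 0, 0, 0.0016, 0, 0, 0, 0, 0, 0.0016, 0, 0, 0]}}

```text
clock: 10.12
tool_pos: [0.4989, 0.1448, 0.1515]
eef_rot: [0.988, 0.156, 0.003, 0.0]
contact_force: [-3.2, 0.5, 11.4]
opening: 0.659
```

Run:
```python
from h import *
from plant import imaging
goal([.4989,.1448,.15],18)
p=imaging.snapshot("scene"); im=p["image"][150:300,300:460,::-1]; cv2.imwrite("pics/s2.png",cv2.resize(im,None,fx=4,fy=4))
```

```text
t 10.12 pos [0.4989 0.1448 0.1515] yaw 17.94 q [-0.33  0.73 -0.07  1.99  0.12  0.42 -1.75] F [-3.2  0.5 11.4] open 0.659
shift mm [-0.   0.   1.5] turn [ 0.1  -0.31 -0.06]
```

View pics/s2.png

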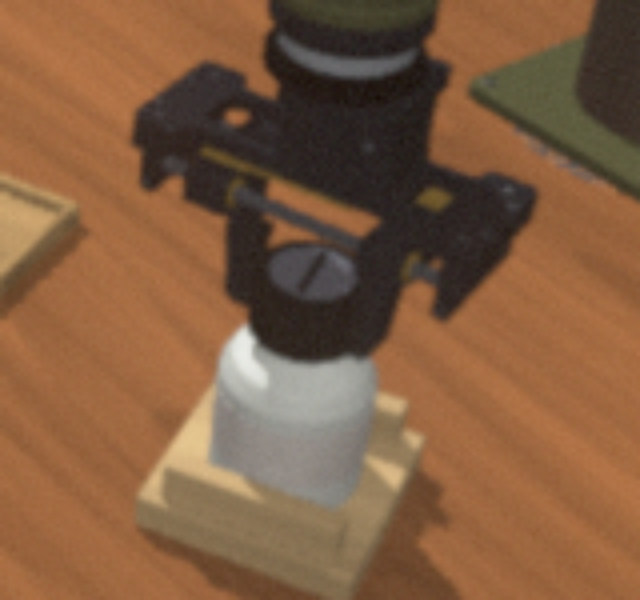

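The cap has gone down with the gripper: its top moved from row 245 to row 270 in the crop. Continuing down.

Emit:
{"method": "send_rows", "body": {"moves": [0, 0, 0.0005, 0, -0.3, 0, 0, 0, 0.001, 0, -0.3, 0, 0, 0, 0.0017, 0, -0.3, 0, 0, 0, 0.0017, 0, -0.3, 0, 0, 0, 0.0017, 0, -0.3, 0]}}

```text
clock: 10.58
tool_pos: [0.4989, 0.1449, 0.1512]
eef_rot: [0.988, 0.156, 0.001, 0.001]
contact_force: [-3.6, -1.1, 15.0]
opening: 0.657
```

Emit:
{"method": "send_rows", "body": {"moves": [0, 0, 0.0005, 0, -0.3, 0, 0, 0, 0.001, 0, -0.3, 0, 0, 0, 0.0017, 0, -0.3, 0, 0, 0, 0.0017, 0, -0.3, 0, 0, 0, 0.0017, 0, -0.3, 0]}}

```text
clock: 11.0
tool_pos: [0.499, 0.1449, 0.151]
eef_rot: [0.988, 0.156, -0.001, 0.001]
contact_force: [-4.0, -0.5, 17.6]
opening: 0.657
```

Emit:
{"method": "send_rows", "body": {"moves": [0, 0, 0.0005, 0, -0.3, 0, 0, 0, 0.001, 0, -0.3, 0, 0, 0, 0.0017, 0, -0.3, 0, 0, 0, 0.0017, 0, -0.3, 0, 0, 0, 0.0017, 0, -0.3, 0]}}

```text
clock: 11.42
tool_pos: [0.4991, 0.1449, 0.151]
eef_rot: [0.988, 0.156, -0.003, 0.002]
contact_force: [-3.5, -1.1, 17.3]
opening: 0.659
```

The force stiffened suddenly to 17.5 N, so the cap is on the seal. I'll turn it anticlockwise while holding the push.

Run:
```python
from h import *
goal([.4988,.1448,.1495],18); goal([.4988,.1448,.1495],43)
```

```text
t 11.42 pos [0.4991 0.1449 0.151 ] yaw 17.93 q [-0.33  0.73 -0.07  1.98  0.12  0.44 -1.75] F [-3.5 -1.1 17.3] open 0.659
shift mm [-0.3  0.   1.5] turn [ 0.12  0.41 -0.07]
t 11.42 pos [0.4991 0.1449 0.151 ] yaw 17.93 q [-0.33  0.73 -0.07  1.98  0.12  0.44 -1.75] F [-3.5 -1.1 17.3] open 0.659
shift mm [-0.3  0.   1.5] turn [  0.03   0.43 -25.07]
```

Emit:
{"method": "send_rows", "body": {"moves": [0, 0, 0.0015, 0, 0.2, -5, 0, 0, 0.0015, 0, 0.2, -10, 0, 0, 0.0015, 0, 0.2, -15, 0, 0, 0.0015, 0, 0.2, -20, 0, 0, 0.0015, 0, 0.2, -25]}}

```text
clock: 11.83
tool_pos: [0.4994, 0.1459, 0.1511]
eef_rot: [0.93, 0.368, -0.001, 0.0]
contact_force: [-3.6, 0.5, 15.6]
opening: 0.656
```

Run:
```python
from h import *
from plant import imaging
print(state()["moment"])
goal([.4988,.1448,.1495],68)
p=imaging.snapshot("scene"); im=p["image"][150:300,300:460,::-1]; cv2.imwrite("pics/s3.png",cv2.resize(im,None,fx=4,fy=4))
```

```text
[ 0.13192133  0.74233329 -0.17711041]
t 11.83 pos [0.4994 0.1459 0.1511] yaw 43.18 q [-0.26  0.73 -0.18  1.98  0.28  0.46 -1.47] F [-3.6  0.5 15.6] open 0.656
shift mm [-1.2  0.4  1.6] turn [ -0.03   0.09 -24.82]
```

View pics/s3.png

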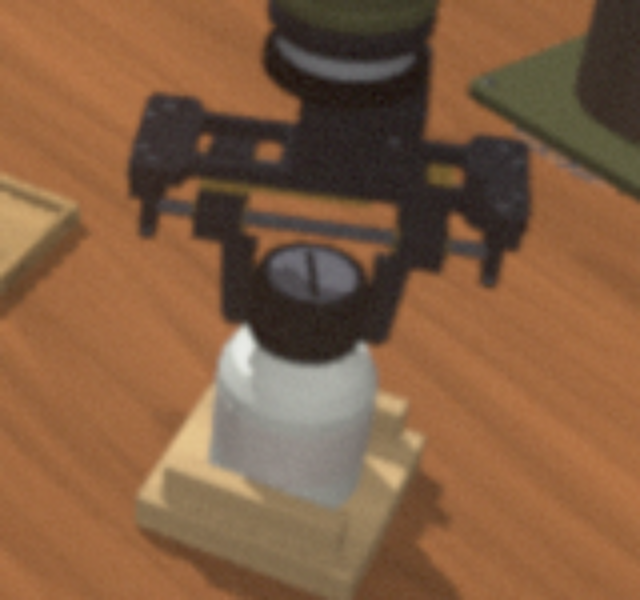

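The rib at (313, 275) has turned with the gripper, so the cap is rotating. Continuing.

Emit:
{"method": "send_rows", "body": {"moves": [-0.0003, 0, 0.0015, 0, 0, -5, -0.0006, 0, 0.0015, 0, 0, -10, -0.0006, 0, 0.0015, 0, 0, -15, -0.0006, 0, 0.0015, 0, 0, -20, -0.0006, 0, 0.0015, 0, 0, -25]}}

```text
clock: 12.3
tool_pos: [0.4988, 0.1463, 0.1511]
eef_rot: [0.826, 0.564, -0.0, -0.0]
contact_force: [-6.2, 0.2, 16.7]
opening: 0.654
```

Run:
```python
from h import *
print(state()["moment"])
goal([.4988,.1448,.1495],94)
```

```text
[ 0.00832619  0.95652051 -0.21785623]
t 12.3 pos [0.4988 0.1463 0.1511] yaw 68.67 q [-0.19  0.74 -0.3   1.98  0.44  0.49 -1.19] F [-6.2  0.2 16.7] open 0.654
shift mm [-1.4  0.5  1.6] turn [-1.000e-02  0.000e+00 -2.533e+01]
```

Emit:
{"method": "send_rows", "body": {"moves": [-0.0004, -0.0003, 0.0015, 0, 0, -5, -0.0006, -0.0004, 0.0015, 0, 0, -10, -0.0006, -0.0004, 0.0015, 0, 0, -15, -0.0006, -0.0004, 0.0015, 0, 0, -20, -0.0006, -0.0004, 0.0015, 0, 0, -25]}}

```text
clock: 12.72
tool_pos: [0.498, 0.1466, 0.1511]
eef_rot: [0.683, 0.731, 0.001, 0.0]
contact_force: [-4.5, 0.2, 16.0]
opening: 0.658
```

Run:
```python
from h import *
from plant import imaging
print(state()["moment"])
goal([.4988,.1448,.1495],94)
p=imaging.snapshot("scene"); im=p["image"][150:300,300:460,::-1]; cv2.imwrite("pics/s4.png",cv2.resize(im,None,fx=4,fy=4))
```

```text
[-0.05741014  0.98115742 -0.17254614]
t 12.72 pos [0.498  0.1466 0.1511] yaw 93.91 q [-0.12  0.76 -0.42  1.98  0.59  0.53 -0.89] F [-4.5  0.2 16. ] open 0.658
shift mm [-1.9  0.7  1.6] turn [ 0.05 -0.04 -0.09]
```

View pics/s4.png

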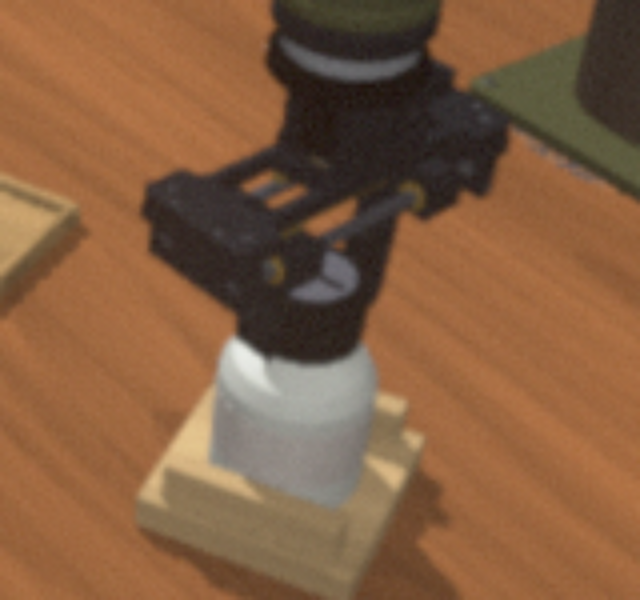

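The gripper has turned 76°, and the rib at (335, 280) turned with it. I'll start lifting gently.

Emit:
{"method": "send_rows", "body": {"moves": [0, 0, -0.001, 0, 0, 0, 0, 0, -0.003, 0, 0, 0, 0, 0, -0.006, 0, 0, 0, 0, 0, -0.009, 0, 0, 0, 0, 0, -0.012, 0, 0, 0]}}

```text
clock: 13.18
tool_pos: [0.4979, 0.1466, 0.1634]
eef_rot: [0.681, 0.732, 0.001, 0.0]
contact_force: [-0.3, -0.3, 3.3]
opening: 0.659
```

Emit:
{"method": "send_rows", "body": {"moves": [0, 0, -0.002, 0, 0, 0, 0, 0, -0.004, 0, 0, 0, 0, 0, -0.006, 0, 0, 0, 0, 0, -0.008, 0, 0, 0, 0, 0, -0.01, 0, 0, 0]}}

```text
clock: 13.6
tool_pos: [0.4978, 0.1464, 0.1733]
eef_rot: [0.681, 0.732, 0.0, -0.0]
contact_force: [0.4, -0.6, -0.7]
opening: 0.661
```

Emit:
{"method": "send_rows", "body": {"moves": [0, 0, -0.007, 0, 0, 0, 0, 0, -0.014, 0, 0, 0, 0, 0, -0.021, 0, 0, 0, 0, 0, -0.028, 0, 0, 0, 0, 0, -0.035, 0, 0, 0]}}

```text
clock: 14.02
tool_pos: [0.4979, 0.1465, 0.2093]
eef_rot: [0.681, 0.732, 0.001, 0.0]
contact_force: [0.1, -0.1, -0.8]
opening: 0.657
```

Emit:
{"method": "send_rows", "body": {"moves": [0, 0, -0.01, 0, 0, 0, 0, 0, -0.02, 0, 0, 0, 0, 0, -0.03, 0, 0, 0, 0, 0, -0.03, 0, 0, 0, 0, 0, -0.03, 0, 0, 0]}}

```text
clock: 14.43
tool_pos: [0.4982, 0.1465, 0.2399]
eef_rot: [0.681, 0.732, 0.001, 0.0]
contact_force: [-0.0, 0.1, -1.0]
opening: 0.659
```

Run:
```python
from h import *
from plant import imaging
goal([.542,-.172,.238],113)
p=imaging.snapshot("scene"); im=p["image"][100:310,280:480,::-1]; cv2.imwrite("pics/s5.png",cv2.resize(im,None,fx=2.8,fy=2.8))
```

```text
t 14.43 pos [0.4982 0.1465 0.2399] yaw 94.14 q [-0.04  0.63 -0.54  1.9   0.46  0.74 -0.77] F [-0.   0.1 -1. ] open 0.659
shift mm [-320.8   20.7    1.6] turn [  0.15  -0.04 -18.86]
```

View pics/s5.png

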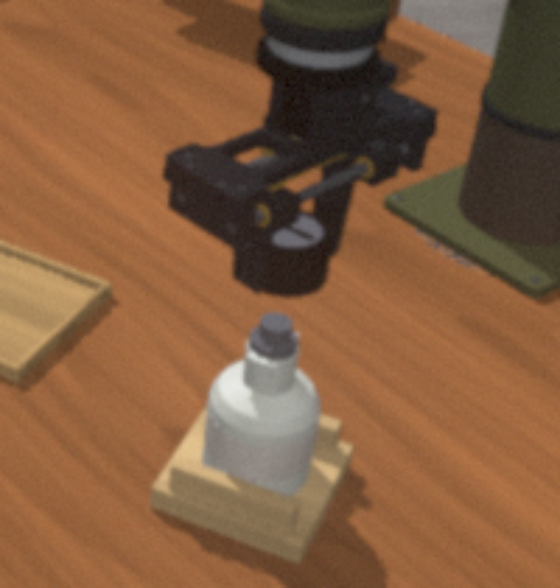

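The cap is clear of the neck and held level at (282, 255) in the crop. Next is the move over the tray.

Emit:
{"method": "send_rows", "body": {"moves": [-0.035, 0.002, 0, 0, 0, -3, -0.07, 0.004, 0, 0, 0, -6, -0.105, 0.007, 0, 0, 0, -10, -0.14, 0.009, 0, 0, 0, -14, -0.175, 0.011, 0, 0, 0, -19]}}

```text
clock: 14.9
tool_pos: [0.5211, -0.0291, 0.2386]
eef_rot: [0.549, 0.836, 0.0, -0.0]
contact_force: [1.1, -0.4, -1.0]
opening: 0.658
```

Run:
```python
from h import *
goal([.542,-.172,.2],113)
```

```text
t 14.9 pos [ 0.5211 -0.0291  0.2386] yaw 113.38 q [ 0.37  0.66 -0.66  1.89  0.56  0.79 -0.19] F [ 1.1 -0.4 -1. ] open 0.658
shift mm [-139.4  -37.5   38.5] turn [ 0.01 -0.03  0.38]
```

Emit:
{"method": "send_rows", "body": {"moves": [-0.03, -0.008, 0, 0, 0, 0, -0.06, -0.016, 0, 0, 0, 0, -0.095, -0.025, 0, 0, 0, 0, -0.125, -0.033, 0.01, 0, 0, 0, -0.139, -0.0375, 0.03, 0, 0, 0]}}

```text
clock: 15.32
tool_pos: [0.5429, -0.1775, 0.2087]
eef_rot: [0.552, 0.834, -0.0, 0.002]
contact_force: [0.3, -0.1, -0.5]
opening: 0.657
```

Run:
```python
from h import *
from plant import imaging
goal([.542,-.172,.08],113)
p=imaging.snapshot("scene"); im=p["image"][80:290,180:380,::-1]; cv2.imwrite("pics/s6.png",cv2.resize(im,None,fx=2.8,fy=2.8))
```

```text
t 15.32 pos [ 0.5429 -0.1775  0.2087] yaw 113.0 q [ 0.6   0.76 -0.64  1.78  0.61  0.81  0.06] F [ 0.3 -0.1 -0.5] open 0.657
shift mm [  5.9   1.1 128.7] turn [0.08 0.23 0.  ]
```

View pics/s6.png

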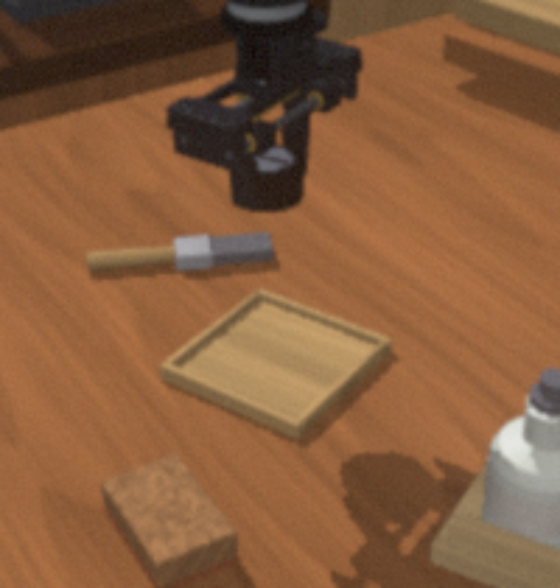

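The cap is above the tray, with the tray centre at about (277, 362) in the crop. Descending.

Emit:
{"method": "send_rows", "body": {"moves": [0.003, 0.001, 0.025, 0, 0, 0, 0.0059, 0.0011, 0.055, 0, 0.2, 0, 0.0059, 0.0011, 0.09, 0, 0.2, 0, 0.0059, 0.0011, 0.115, 0, 0.2, 0, 0.0059, 0.0011, 0.129, 0, 0.2, 0]}}

```text
clock: 15.78
tool_pos: [0.5354, -0.173, 0.0711]
eef_rot: [0.553, 0.833, -0.003, -0.006]
contact_force: [-0.8, -0.2, -1.3]
opening: 0.656
```

Run:
```python
from h import *
from plant import imaging
goal([.542,-.172,.05],113)
p=imaging.snapshot("scene"); im=p["image"][80:290,180:380,::-1]; cv2.imwrite("pics/s7.png",cv2.resize(im,None,fx=2.8,fy=2.8))
```

```text
t 15.78 pos [ 0.5354 -0.173   0.0711] yaw 112.91 q [ 0.5   0.94 -0.48  1.86  0.79  0.55 -0.11] F [-0.8 -0.2 -1.3] open 0.656
shift mm [-1.8  6.7 21.1] turn [-0.65 -0.37 -0.09]
```

View pics/s7.png

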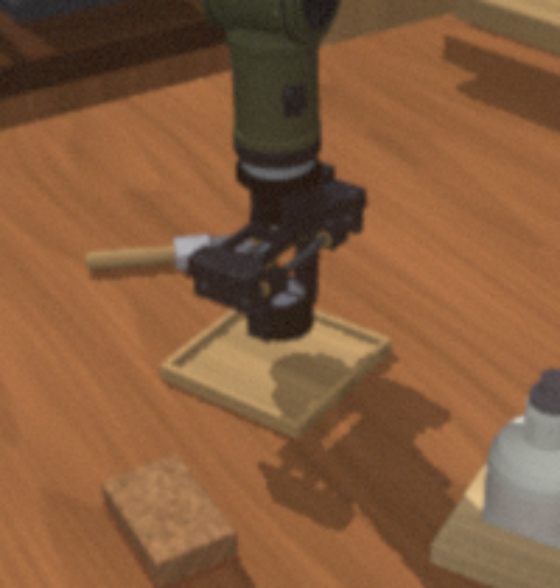

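Emit:
{"method": "send_rows", "body": {"moves": [-0.0018, 0.0067, 0.005, -0.6, -0.4, 0, -0.0018, 0.0067, 0.012, -0.6, -0.4, 0, -0.0018, 0.0067, 0.019, -0.6, -0.4, 0, -0.0018, 0.0067, 0.021, -0.6, -0.4, 0, -0.0018, 0.0067, 0.021, -0.6, -0.4, 0]}}

```text
clock: 16.25
tool_pos: [0.5412, -0.1718, 0.0487]
eef_rot: [0.552, 0.834, -0.001, -0.001]
contact_force: [0.4, -0.1, -1.0]
opening: 0.655
```

Run:
```python
from h import *
goal([.542,-.172,.041],113)
```

```text
t 16.25 pos [ 0.5412 -0.1718  0.0487] yaw 112.92 q [ 0.48  0.98 -0.44  1.86  0.83  0.5  -0.14] F [ 0.4 -0.1 -1. ] open 0.655
shift mm [-0.5  0.7  7.7] turn [-0.16 -0.04 -0.08]
```

Emit:
{"method": "send_rows", "body": {"moves": [0, 0, 0.002, 0, 0, 0, 0, 0, 0.004, 0, 0, 0, 0, 0, 0.006, 0, 0, 0, 0, 0, 0.007, -0.1, 0, 0, 0, 0, 0.007, -0.1, 0, 0]}}

```text
clock: 16.67
tool_pos: [0.5411, -0.1719, 0.0416]
eef_rot: [0.553, 0.833, -0.0, -0.001]
contact_force: [-0.9, -0.0, -1.3]
opening: 0.654
```

Emit:
{"method": "send_rows", "body": {"moves": [0, 0, 0.0005, 0, 0, 0, 0, 0, 0.001, 0, 0, 0, 0, 0, 0.0015, 0, 0, 0, 0, 0, 0.0015, 0, 0, 0, 0, 0, 0.0015, 0, 0, 0]}}

```text
clock: 17.08
tool_pos: [0.5411, -0.1719, 0.0401]
eef_rot: [0.553, 0.833, -0.0, -0.001]
contact_force: [-0.5, 0.3, -1.6]
opening: 0.658
```

Emit:
{"method": "send_rows", "body": {"moves": [0, 0, 0.0005, 0, 0, 0, 0, 0, 0.001, 0, 0, 0, 0, 0, 0.001, 0, 0, 0, 0, 0, 0.001, 0, 0, 0, 0, 0, 0.001, 0, 0, 0]}}

```text
clock: 17.5
tool_pos: [0.5411, -0.1719, 0.0391]
eef_rot: [0.553, 0.833, -0.0, -0.001]
contact_force: [0.6, -0.3, -1.4]
opening: 0.654
```

Emit:
{"method": "send_rows", "body": {"moves": [0, 0, 0.0005, 0, 0, 0, 0, 0, 0.001, 0, 0, 0, 0, 0, 0.001, 0, 0, 0, 0, 0, 0.001, 0, 0, 0, 0, 0, 0.001, 0, 0, 0]}}

```text
clock: 17.92
tool_pos: [0.5411, -0.1719, 0.0381]
eef_rot: [0.553, 0.833, -0.0, -0.001]
contact_force: [-0.9, 0.3, 0.8]
opening: 0.654
```

Emit:
{"method": "send_rows", "body": {"moves": [0, 0, 0.0005, 0, 0, 0, 0, 0, 0.001, 0, 0, 0, 0, 0, 0.001, 0, 0, 0, 0, 0, 0.001, 0, 0, 0, 0, 0, 0.001, 0, 0, 0]}}

```text
clock: 18.33
tool_pos: [0.5411, -0.1719, 0.0381]
eef_rot: [0.552, 0.834, -0.0, -0.0]
contact_force: [-1.4, 0.9, 8.4]
opening: 0.659
```

Emit:
{"method": "send_rows", "body": {"moves": [0, 0, 0.0005, 0, 0, 0, 0, 0, 0.001, 0, 0, 0, 0, 0, 0.001, 0, 0, 0, 0, 0, 0.001, 0, 0, 0, 0, 0, 0.001, 0, 0, 0]}}

```text
clock: 18.75
tool_pos: [0.5411, -0.1719, 0.038]
eef_rot: [0.553, 0.834, -0.001, 0.0]
contact_force: [-2.8, 0.4, 10.5]
opening: 0.655
```

The cap touches the floor at TCP z = 0.038. I'll relax the push and then release.

Emit:
{"method": "send_rows", "body": {"moves": [0, 0, 0, 0, 0, 0, 0, 0, 0, 0, 0, 0, 0, 0, 0, 0, 0, 0, 0, 0, 0, 0, 0, 0, 0, 0, 0, 0, 0, 0]}}

```text
clock: 19.17
tool_pos: [0.5412, -0.1719, 0.0381]
eef_rot: [0.552, 0.834, -0.001, 0.0]
contact_force: [-0.6, -0.5, 3.3]
opening: 0.657
```

Emit:
{"method": "send_rows", "body": {"moves": [0, 0, 0, 0, 0, 0, 0, 0, 0, 0, 0, 0, 0, 0, 0, 0, 0, 0, 0, 0, 0, 0, 0, 0, 0, 0, 0, 0, 0, 0], "claw": -0.7}}

```text
clock: 19.58
tool_pos: [0.5411, -0.1719, 0.0379]
eef_rot: [0.553, 0.833, -0.001, 0.0]
contact_force: [-0.5, -0.4, 0.1]
opening: 0.848
```

Emit:
{"method": "send_rows", "body": {"moves": [0, 0, 0, 0, 0, 0, 0, 0, 0, 0, 0, 0, 0, 0, 0, 0, 0, 0, 0, 0, 0, 0, 0, 0, 0, 0, 0, 0, 0, 0]}}

```text
clock: 20.0
tool_pos: [0.5412, -0.1719, 0.0379]
eef_rot: [0.553, 0.834, -0.001, 0.0]
contact_force: [0.2, 0.3, 0.6]
opening: 0.851
```

Run:
```python
from h import *
from plant import imaging
goal([.542,-.172,.041],113)
p=imaging.snapshot("scene"); im=p["image"][80:290,180:380,::-1]; cv2.imwrite("pics/s8.png",cv2.resize(im,None,fx=2.8,fy=2.8))
```

```text
t 20.0 pos [ 0.5412 -0.1719  0.0379] yaw 112.92 q [ 0.47  0.99 -0.42  1.86  0.85  0.48 -0.16] F [0.2 0.3 0.6] open 0.851
shift mm [-0.4  0.7 -3.1] turn [-0.05  0.04 -0.08]
```

View pics/s8.png

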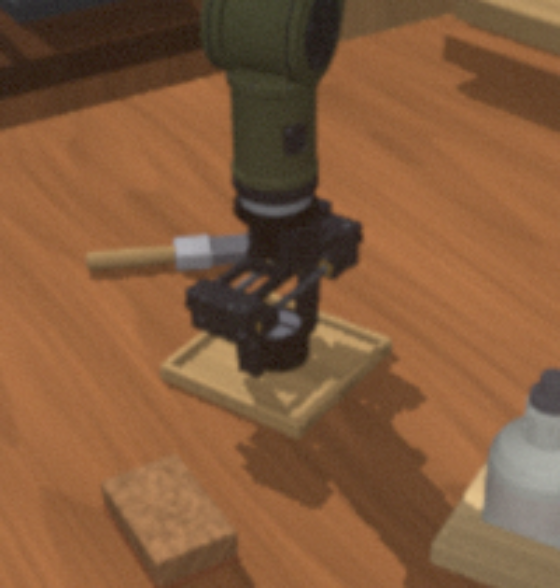

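The gripper is open with the cap standing free at (285, 345) in the crop. I'll retreat straight up.

Emit:
{"method": "send_rows", "body": {"moves": [0, 0, -0.01, 0, 0, 0, 0, 0, -0.022, 0, 0, 0, 0, 0, -0.036, 0, 0, 0, 0, 0, -0.05, 0, 0, 0, 0, 0, -0.07, 0, 0, 0]}}

```text
clock: 20.47
tool_pos: [0.5408, -0.1718, 0.1091]
eef_rot: [0.552, 0.834, -0.001, -0.0]
contact_force: [0.1, -0.4, 0.5]
opening: 0.852
```

Emit:
{"method": "send_rows", "body": {"moves": [0, 0, -0.02, 0, 0, 0, 0, 0, -0.05, 0, 0, 0, 0, 0, -0.08, 0, 0, 0, 0, 0, -0.1, 0, 0, 0, 0, 0, -0.1, 0, 0, 0]}}

```text
clock: 20.88
tool_pos: [0.5434, -0.1715, 0.2147]
eef_rot: [0.552, 0.834, 0.001, 0.004]
contact_force: [-0.0, 0.3, 0.2]
opening: 0.847
```

Run:
```python
from h import *
from plant import imaging
goal([.542,-.172,.041],113)
p=imaging.snapshot("scene"); im=p["image"][80:290,180:380,::-1]; cv2.imwrite("pics/s9.png",cv2.resize(im,None,fx=2.8,fy=2.8))
C=cloud(p); m=(abs(C[...,2]-.044)<.008)&(np.hypot(C[...,0]-.54,C[...,1]+.172)<.06)
q=C[m]; q=q[q[:,2]>.04]; print(len(q),np.median(q,0),cv2.minEnclosingCircle(q[:,:2].astype(np.float32)))
A=np.c_[q[:,:2],np.ones(len(q))]; print("slopes",np.linalg.lstsq(A,q[:,2],rcond=None)[0])
```

```text
t 20.88 pos [ 0.5434 -0.1715  0.2147] yaw 112.94 q [ 0.6   0.75 -0.65  1.78  0.6   0.82  0.05] F [-0.   0.3  0.2] open 0.847
shift mm [  1.   -2.6 173.7] turn [ 0.35  0.29 -0.06]
253 [ 0.54467268 -0.16827342  0.04583934] ((0.5417410135269165, -0.17145556211471558), 0.030870625749230385)
slopes [-0.02377163 -0.03466414  0.05261441]
```

View pics/s9.png

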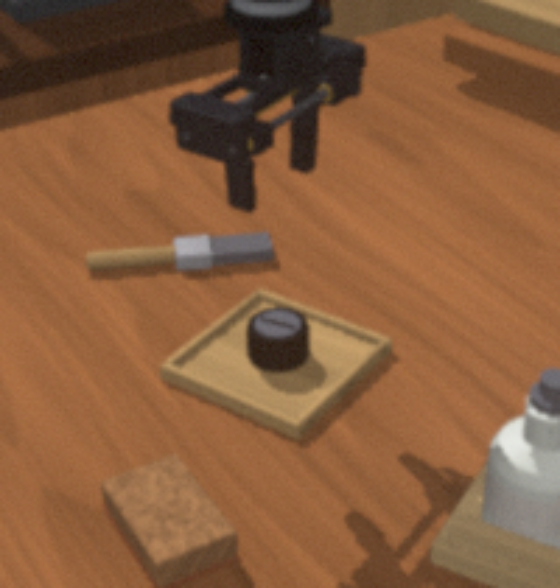

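The cap stands upright and flat in the middle of the tray at (278, 340) in the crop. The arm is clear, and the brush and sanding block have not moved. Handing the job in.

```bash
python3 -c "
from plant import r
print(r.finish_job())"
```

```text
the job is handed in; nothing more can be done
None
```

The cap is off the bottle and stands open side down in the middle of the tray. I handed the job in at about 21 s of the 58 s allowed.

- **Press:** I gripped the cap at 38 N and pressed it down about 12 mm. The force stiffened suddenly from about 11 N to 15–17.6 N. The highest vertical reading was 17.6 N, at most about 18 N with the side load, against the 30 N limit.
- **Turn and lift:** I turned it 76° anticlockwise while holding 15–17 N, and the rib on the cap's top turned with the gripper in the pictures. It then lifted off freely, with only its own weight showing.
- **Placing:** The cap met the tray floor 8 mm above the bench, and the force rose to about 10 N there. I relaxed that push to about 3 N before opening the gripper and then moved straight up.

**Last checks:**
- The final picture shows the cap upright at (0.542, −0.171), within 1 mm of the measured tray centre.
- Its top is about 45 mm above the bench, where 44 mm is expected.
- A fit to the noisy depth data gave a 2° slope across the cap's top. That fit may include skirt pixels, and the picture shows the cap flat.
- The brush and sanding block had not moved. The try square was outside the last picture, but the arm never went near it.
- The contact force read about zero with the arm clear.

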